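# Move the memory cartridge from its charger to the reader

### The arm

A 6-joint arm with a two-finger parallel gripper is mounted at the origin on a cart in front of the work surface, level with it; the furniture and walls round the work are solid. World frame = base frame: x ahead of the robot, y to its left, z up, the work surface at z = 0. Lengths are in m, angles in rad, forces in N, time in s.
With the tool pointing down it reaches from about 0.325 to 0.9 m from the base axis. Payload 6.1 kg.
Tool frame: the origin (TCP) lies midway between the tips of the shut fingers; the grasp point (between the pads) lies 19 mm behind it; z points along the fingers, y is the direction in which the jaws open and shut (so a half turn about z gives the same grasp; the last joint's range is limited). The gripper opens to 85 mm and grips with 20 to 120 N. Pads are 22 mm wide; open, the fingers measure 114 mm over their backs; the gripper's body (76 mm by 85 mm) begins 54 mm behind the grasp point. The pads swing forward as they close: fully open they stand 13 mm farther back than shut.
Start: joints at [-1.283, 0.22, 1.526, -0, 1.395, -0.126], TCP at [0.251, -0.572, 0.231] pointing down, gripper open.
Joint ranges: [-2.98, 2.98], [-0.91, 2.08], [0.09, 2.57], [-1.24, 4.39], [0.2, 2.65], [-2.68, 2.68]. Speed limits (rad/s): [2.57, 2.57, 3.01, 3.14, 3.14, 3.14].

### API

Orientations are given as a unit quaternion [w, x, y, z].
In Python, from station import bot gives the robot as it stands.
- The arm moves only by the shell command python3 -m crank 'ROWS' [FORCE]. ROWS is JSON, a list of rows, each a list of 7 numbers: the turn, a rotation vector about the world's x, y, z in rad, then the shift along the world's x, y, z in mm, then the opening, from 0 (shut) to 1 (fully open). In form: [[wx, wy, wz, dx, dy, dz, jaw], ...]. A call has 1 to 10 rows; each row is the pose to reach, as a shift and turn from the pose commanded when the call began; what a row does not reach only later rows make up. A row lasts 1/10 s, in which the tool goes at most 50 mm and 8.59 degrees, less where a joint would pass 70% of its speed; a pose out of reach is approached as far as the arm can. A call with a gripper value outside its range is refused whole. The fingers move at their own pace and stop on an object; FORCE is the grip in N (left out, the last holds). Time passes only in rows, so rows that repeat a pose let the fingers close. It gives the time, the measured TCP pose, the force and the opening at its end, in the units of the state.
- bot.state(): the state, without advancing time (a new reading comes with each control period).
- bot.camera(name): name is "scene" or "top" or "wrist"; returns a dict with "image" (384x512x3 uint8, blue, green, red), "depth" (384x512 float32, m along the optical axis (not along the pixel's ray), 0 where there is no reading), "fov_y" (degrees; the focal length in pixels is half the picture's height over the tangent of half this angle, whatever the lens; pixels are square), "cx", "cy" (the principal point, pixels), "k1" (the pictures are not rectified: a ray, as slopes to the right and down, at radius r is drawn at 1 + k1 r^2 times it, then the intrinsics apply), "pose" (4x4, takes a point from camera to world coordinates); the wrist camera has in their place "hand_eye" (4x4, takes a point from camera to tool coordinates, whose origin is the TCP and whose axes are the flange's). Camera axes: x right, y down, z forward; pixel columns grow to the right and rows downward; lengths in m; the calibration is good to about 2 mm. A picture is of the moment at which its call begins: read the wrist's pose just before it.
- bot.hand_in(): hands the job in, once; it reports no verdict.
Trained networks look in the newest picture that a camera, given by its name, has taken for a name from the list of things; names that differ only in an ending like _2 or _b are one class to them, and where a whole thing is asked for, a point or a joint stands for the part that bears it (a point fixed in the world has none). Each returns a list of dicts, best first, with "confidence" (0 to 1); they miss things now and then, are a little off and sometimes report something else, mostly with a low value. They report only what shows in the picture. A call takes as long as a camera call. They do not tell look-alikes from the thing itself.
- bot.spot_in(thing, camera): "extent" ([left, top, right, bottom] in pixels, round what is visible of it).
- bot.masks_of(thing, camera): "mask" (384x512 bool, what is visible of it) and "extent" ([left, top, right, bottom] in pixels, round what is visible of it).
- bot.place_of(thing, camera): "position" ([column, row] in pixels: a listed point, or the origin of a listed thing).
The state is a dict: "time_s": time; "joints": joint angles; "qd": joint speeds; "tau": joint torques, N m; "tcp_pos": TCP position; "eef_rot": TCP orientation; "contact_force": force on the tool from outside, world axes, zero at the start; "torque": the same for the moment, N m; "width": opening from 0.0 (shut) to 1.0 (fully open).
Only numpy, scipy, OpenCV 4.12 (cv2) and the standard library are available. Lean on these libraries where they do the work, as an engineer would, in place of code of your own. Each camera call takes 0.05 s, during which the arm holds its last target.

### The job

Take the flat memory cartridge out of the charger cradle and load it into the empty reader cradle: it lies flush between the cradle's sides with its rear end under the hood, so press on it lightly from above and edge it out over the cradle's front edge until enough overhangs to be pinched by its sides, lift it across, lay it in the reader's channel and push it in under the hood until it clicks fully home. Press it down on the cradle floors, and push it on the contact strip at the end of the reader, with less than 30 N, do not drop the cartridge or set it down on the bench, and leave the other things on the bench where they are.

Things in the scene. Friction and masses are not known exactly. Their poses are not given: they have to be found in the camera images.
- cartridge_center (a point): centre of the memory cartridge: a flat bare-aluminium slab 110 mm long (x) x 54 wide (y) x 8 thick (z up), 0.14 kg, dark grip ridges on the front half of its flat top. Its +x end goes in first, its -x end faces the robot. Notches in both long sides, 12 mm from the +x end, take the cradle's sprung balls. Starts home in the charger; slides easily in a cradle (friction about 0.15)
- charger_home (a point): where the cartridge's centre is when home in the charger, a fixed grey plastic cradle 140 x 84 mm with a low rear block (55 mm over the bench). +x points to hood and stop, -x out of the open front. Channel floor 40 mm over the bench, 4 mm under this point; channel 56.5 mm wide between 14 mm wide cheeks level with the cartridge's top, so its sides cannot be reached; inner top edges rounded 3 mm
- charger_edge (a point): middle of the front edge of the charger's channel floor, 55 mm towards -x of home: a home cartridge ends flush here. A thumb recess 42 mm wide and 14 mm deep is cut into the floor's edge here, down to the bench. A cartridge overhanging by more than about 50 mm tips off
- charger_hood (a point): lower front edge of the charger's hood, which roofs the last 24 mm of the channel, 10 mm over the floor (2 mm over the cartridge); its top is 15 mm over the floor. Once more than 24 mm out, the cartridge can be lifted. Sprung balls inside click it out of or into home: about 4 to 6 N along the channel, only within some 15 mm of home; farther out it slides freely. Stop: 1 mm past home
- charger_floor: dark slip liner, 2 mm thick, on the charger's channel floor: its top is the channel floor. It is cushioned and gives 1 mm under 12 N, 3 mm at most. Origin: on its underside, in the middle of the channel, 15 mm towards +x of charger_home
- reader_home (a point): where the cartridge's centre must finish in the reader: a fixed grey cradle with the very same channel, cheeks, recess, hood, stop and balls as the charger (same offsets and axes; +x to the hood), told apart by its tall rear block, 80 mm over the bench, with a small dark display. Empty at the start
- reader_edge (a point): middle of the front edge of the reader's channel floor, 55 mm towards -x of its home point; same thumb recess
- reader_hood (a point): lower front edge of the reader's hood, 32 mm towards +x of its home point and 10 mm over the floor
- reader_floor: the reader's slip liner, same as the charger's
- reader_stop: sprung contact strip under the reader's hood, the end stop of the channel (gives 1 mm under 15 N); its front face is 56 mm towards +x of reader_home, 1 mm past the end of a home cartridge
- marker_mid (a point): bystander: a marker pen 137 mm long lying between the two cradles; leave it where it is
- usb_stick_mid (a point): bystander: a memory stick 53 x 18 x 8 mm lying behind the marker, between the cradles; leave it
- connector_mid (a point): bystander: a cable connector with metal shell, 41 x 33 x 15 mm, at the left; leave it
- screwdriver_mid (a point): bystander: a small screwdriver 120 mm long at the left; leave it
There are look-alikes about, which are no part of the job. Of the things shaped like the part that bears cartridge_center, the aluminium one is meant.

How it is judged:
On the way, in this order (a step that is already met when the one before it is completed fails the run):
1. the cartridge is edged out of the charger by more than 22 mm while it still lies flat in the channel (x of cartridge_center in the frame of charger_home between -0.055 and -0.022 m and z of cartridge_center in the frame of charger_home between -0.003 and 0.003 m and angle between cartridge_center's own z axis and vertical below 0.1 rad), for 0.2 s.
2. it is held by the fingers, clear of the charger (contact force between cartridge and the fingers above 1 N and contact force between cartridge and charger below 0.05 N and z of cartridge_center in the frame of charger_home above 0.01 m), for 0.2 s.
At the end, for the whole second after the job is handed in: the cartridge lies flat in the reader's channel, right way up, pushed home to within 2.5 mm of its home place along the channel (clicked in), 3 mm across and 2 mm in height, released and at rest (x of cartridge_center in the frame of reader_home between -0.0025 and 0.0025 m and y of cartridge_center in the frame of reader_home between -0.003 and 0.003 m and z of cartridge_center in the frame of reader_home between -0.002 and 0.002 m and angle between cartridge_center's own z axis and vertical below 0.05 rad and linear speed of cartridge below 0.01 m/s); the robot touches nothing.
It fails at once if the cartridge is pressed down on the charger's or the reader's channel floor with more than 30 N (contact force between cartridge and charger_floor above 30 N or contact force between cartridge and reader_floor above 30 N).
It fails at once if the cartridge is rammed against the reader's contact strip with more than 30 N (contact force between cartridge and reader_stop above 30 N).
It fails at once if the cartridge falls or is set down on the bench (height (world z) of cartridge_center below 0.025 m).
It fails at once if one of the listed bystanders is moved by more than 20 mm (distance of any of marker_mid, usb_stick_mid, connector_mid, screwdriver_mid from where it was at the start of the episode above 0.02 m).
It also fails if it takes over 64 s, if anything falls off the work surface, if the arm or the gripper's body presses on something with over 40 N, if the wrist force passes 120 N, or if a joint passes its speed limit or range.

## Working session

There is one attempt and no reset: what is moved stays moved. The work goes in short steps, Python scripts to look and compute and a shell command to move; the robot and the scene stay as the last step left them, time stands still between calls to the robot, and variables do not carry over. Pictures are saved under pics/ and viewed, and the job is handed in when it is done.

```bash
ls; mkdir -p pics; cat > h.py <<'E'
import numpy as np, cv2
from station import bot
from scipy.spatial.transform import Rotation as R
def K(c):
    f=192/np.tan(np.radians(c["fov_y"])/2); return f
def pose(c,st=None):
    if "pose" in c: return np.array(c["pose"])
    T=np.eye(4); q=st["eef_rot"]; T[:3,:3]=R.from_quat([q[1],q[2],q[3],q[0]]).as_matrix(); T[:3,3]=st["tcp_pos"]
    return T@np.array(c["hand_eye"])
def ray(c,uv):
    f=K(c); d=np.array([(uv[0]-c["cx"])/f,(uv[1]-c["cy"])/f]); s=d.copy()
    for _ in range(30): s=d/(1+c["k1"]*(s@s))
    return np.array([s[0],s[1],1.])
def onz(c,P,uv,z):
    r=P[:3,:3]@ray(c,uv); return P[:3,3]+r*(z-P[2,3])/r[2]
def ondepth(c,P,uv):
    d=c["depth"][int(round(uv[1])),int(round(uv[0]))]
    return P[:3,3]+P[:3,:3]@(ray(c,uv)*d)
def proj(c,P,p):
    q=P[:3,:3].T@(np.array(p)-P[:3,3]); s=q[:2]/q[2]; s=s*(1+c["k1"]*(s@s)); return s*K(c)+[c["cx"],c["cy"]]
E
python3 - <<'E'
from h import *
print(bot.state())
for n in ["scene","top"]:
    c=bot.camera(n); cv2.imwrite(f"pics/{n}0.png",c["image"]); P=pose(c)
    print(n,c["fov_y"],c["k1"],P[:3,3],P[:3,2])
    for t,z in [("cartridge_center",.044),("charger_home",.044),("charger_edge",.04),("charger_hood",.05),("charger_floor",.038),("reader_home",.044),("reader_edge",.04),("reader_hood",.05),("reader_floor",.038),("reader_stop",.045),("marker_mid",.008),("usb_stick_mid",.005)]:
        for r in bot.place_of(t,n)[:3]:
            print(t,round(r["confidence"],2),np.round(r["position"],1),np.round(onz(c,P,r["position"],z),4),np.round(ondepth(c,P,r["position"]),4))
E
```

```text
pics
{'time_s': 0.0, 'joints': array([-1.28310127e+00,  2.21209340e-01,  1.52764050e+00,  8.78637827e-06,
        1.39468013e+00, -1.26072801e-01]), 'qd': array([-0.00013039, -0.00145883,  0.00018727,  0.00164087,  0.00053671,
       -0.00019951]), 'tau': array([-4.56890175e-04, -4.96907794e+01, -3.89389193e+01, -1.13983808e-04,
        1.10507326e-02,  2.21475062e-05]), 'tcp_pos': array([ 0.25112897, -0.5716614 ,  0.23019408]), 'eef_rot': array([-9.65845724e-04,  9.78675441e-01,  2.05410427e-01, -7.38827864e-05]), 'contact_force': array([-0.39471522, -0.50117513, -0.07326727]), 'torque': array([-0.04850105, -0.03576297,  0.02192166]), 'width': 0.9969400068298251}
scene 53.67239821728788 -0.07972434383515331 [ 0.0932249  -0.57348263  0.41064322] [ 0.50945387  0.75738717 -0.40843778]
cartridge_center 0.91 [282.  229.8] [ 0.4884 -0.0613  0.044 ] [ 0.5262 -0.0122  0.0089]
cartridge_center 0.74 [341.7 238.2] [ 0.565  -0.1473  0.044 ] [ 0.5611 -0.1508  0.047 ]
charger_home 0.82 [341.8 239.1] [ 0.5628 -0.1498  0.044 ] [ 0.5587 -0.1535  0.0473]
charger_edge 0.61 [320.9 248.1] [ 0.5129 -0.14
[... 1456 characters left out ...]
r_home 0.65 [230.2 184.3] [0.5686 0.1335 0.044 ] [0.5688 0.1336 0.0425]
reader_edge 0.94 [229.9 210.9] [0.5072 0.1324 0.04  ] [0.5115 0.1344 0.0032]
reader_hood 0.92 [224.8 171.9] [0.5963 0.1465 0.05  ] [0.5986 0.1473 0.0396]
reader_hood 0.71 [347.7 174.9] [ 0.5962 -0.1395  0.05  ] [ 0.5968 -0.1401  0.0475]
reader_hood 0.54 [228.  186.8] [0.5615 0.138  0.05  ] [0.5629 0.1385 0.0421]
reader_floor 0.63 [226.6 181.6] [0.5759 0.1424 0.038 ] [0.5755 0.1423 0.0398]
reader_stop 0.16 [350.8 185.9] [ 0.5712 -0.1475  0.045 ] [ 0.5705 -0.1464  0.0491]
marker_mid 0.51 [279.6 248.2] [0.4253 0.0148 0.008 ] [0.4253 0.0151 0.0114]
usb_stick_mid 0.5 [284.5 149.7] [0.6659 0.0048 0.005 ] [0.4049 0.0862 0.9107]
```

View pics/scene0.png

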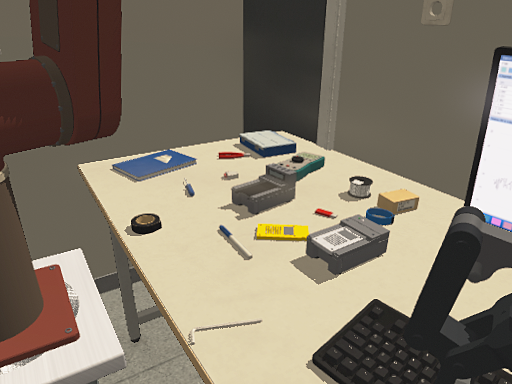

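View pics/top0.png

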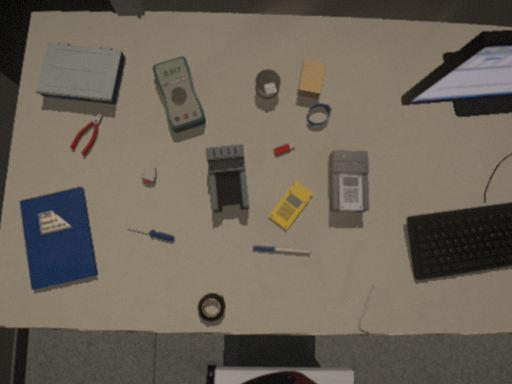

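The aluminium cartridge is in the right-hand cradle, the charger, at about top-view pixel (349,188). The reader is on the left at (229,185). The yellow slab at (291,204) is the look-alike. Next I'll look at the top view enlarged and the wrist setup.

```bash
python3 - <<'E'
from h import *
st=bot.state();c=bot.camera("wrist"); cv2.imwrite("pics/w0.png",c["image"]); print(np.round(c["hand_eye"],3),c["fov_y"]); print(np.round(pose(c,st),3))
i=cv2.imread("pics/top0.png"); a=cv2.resize(i[135:225,190:270],None,fx=5,fy=5,interpolation=cv2.INTER_CUBIC);b=cv2.resize(i[135:225,310:390],None,fx=5,fy=5,interpolation=cv2.INTER_CUBIC)
cv2.imwrite("pics/topz.png",np.hstack([a,b])[:600,:800])
E
```

```text
[[ 0.    -0.961 -0.275  0.069]
 [ 1.     0.     0.001 -0.001]
 [-0.001 -0.275  0.961 -0.143]
 [ 0.     0.     0.     1.   ]] 69.91558757057412
[[ 0.402 -0.88  -0.252  0.314]
 [-0.916 -0.387 -0.111 -0.544]
 [ 0.001  0.276 -0.961  0.375]
 [ 0.     0.     0.     1.   ]]
```

View pics/topz.png

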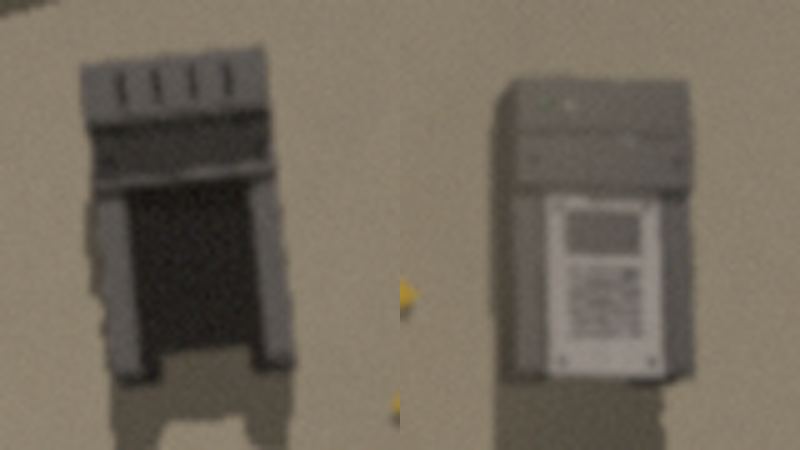

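View pics/w0.png

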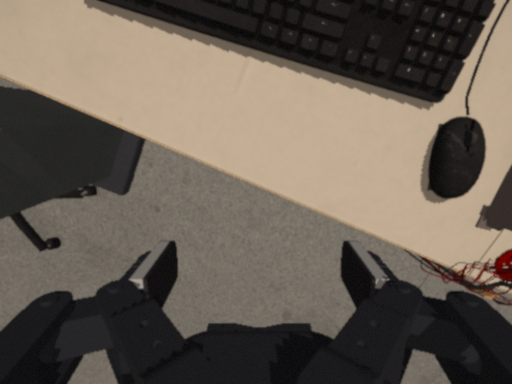

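```bash
python3 -m crank '[[0,0,-0.414,299,432,50,0],[0,0,-0.414,299,432,50,0],[0,0,-0.414,299,432,50,0],[0,0,-0.414,299,432,50,0],[0,0,-0.414,299,432,50,0],[0,0,-0.414,299,432,50,0],[0,0,-0.414,299,432,50,0],[0,0,-0.414,299,432,50,0],[0,0,-0.414,299,432,50,0],[0,0,-0.414,299,432,50,0]]' 40
```

```text
time_s: 2.35
tcp_pos: [0.5353, -0.1614, 0.2792]
eef_rot: [0.0, 1.0, -0.0, 0.0]
contact_force: [1.5, -0.8, -0.2]
width: -0.003
```

```bash
python3 -m crank '[[0,0,0,10,20,0,0],[0,0,0,10,20,0,0],[0,0,0,10,20,0,0]]'
cat > look.py <<'E'
import sys
from h import *
st=bot.state(); c=bot.camera("wrist"); P=pose(c,st); cv2.imwrite(f"pics/{sys.argv[1]}.png",c["image"])
print(np.round(st["tcp_pos"],4),np.round(st["contact_force"],1),st["time_s"])
np.savez(f"pics/{sys.argv[1]}.npz",depth=c["depth"],P=P)
import pickle; c["P"]=P; pickle.dump(c,open(f"pics/{sys.argv[1]}.pkl","wb"))
zs={"home":.044,"center":.044,"edge":.04,"hood":.05,"floor":.038,"stop":.045}
for t in sys.argv[2:]:
    for r in bot.place_of(t,"wrist")[:2]:
        z=zs[t.split("_")[1]]
        print(t,round(r["confidence"],2),np.round(r["position"],1),np.round(onz(c,P,r["position"],z),4),np.round(ondepth(c,P,r["position"]),4))
E
python3 look.py w1 cartridge_center charger_home charger_edge charger_hood
```

```text
time_s: 2.65
tcp_pos: [0.5443, -0.1431, 0.2785]
eef_rot: [0.0, 1.0, 0.001, -0.0]
contact_force: [-0.3, -0.0, -0.2]
width: 0.005
[ 0.5443 -0.1431  0.2785] [-0.3 -0.  -0.2] 2.65
cartridge_center 0.95 [173.  175.9] [ 0.5339 -0.0229  0.044 ] [ 0.5264 -0.0115  0.0081]
cartridge_center 0.62 [263.3 152.2] [ 0.5672 -0.149   0.044 ] [ 0.5678 -0.1489  0.0486]
charger_home 0.65 [262.1 152.7] [ 0.5665 -0.1473  0.044 ] [ 0.567  -0.1473  0.0477]
charger_hood 0.7 [261.8 126.3] [ 0.6017 -0.1467  0.05  ] [ 0.6018 -0.1466  0.0549]
```

View pics/w1.png

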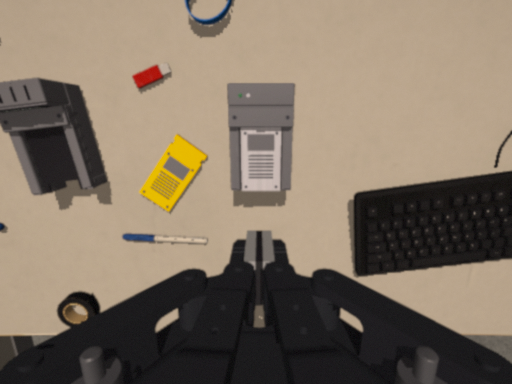

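The view shows the charger nearly straight with the cartridge at about (262,160), the hood line at about row 128, and the front edge at about row 190. I'll measure the pose from depth and colour.

```bash
cat > meas.py <<'E'
import sys,pickle
from h import *
c=pickle.load(open(f"pics/{sys.argv[1]}.pkl","rb")); P=c["P"]
x0,y0,x1,y1=map(int,sys.argv[2:6]); 
vv,uu=np.mgrid[y0:y1,x0:x1]
pts=np.array([ondepth(c,P,(u,v)) for u,v in zip(uu.ravel(),vv.ravel())]); img=c["image"][y0:y1,x0:x1].reshape(-1,3).astype(int)
z=pts[:,2]
def rect(m,n):
    q=(pts[m,:2]*1000).astype(np.float32)
    im=np.zeros(uu.shape,np.uint8); im[m.reshape(uu.shape)]=1
    k,l,s,ce=cv2.connectedComponentsWithStats(im); 
    if k<2: return
    b=1+np.argmax(s[1:,4]); mm=(l==b).ravel(); q=(pts[mm,:2]*1000).astype(np.float32)
    r=cv2.minAreaRect(q); print(n,len(q),"z",np.round(np.median(pts[mm,2]),4),"rect c,size,ang",np.round(r[0],1),np.round(r[1],1),round(r[2],2)); print(np.round(cv2.boxPoints(r),1).tolist())
print("z hist",np.histogram(z,bins=np.arange(-.01,.1,.005)))
rect(z>.03,"cradle >30mm")
rect((z>.043)&(z<.0515),"cheek level")
rect((z>.052),"hood level")
rect((img.min(1)>150)&(z>.04),"bright")
rect((img.max(1)<60)&(z>.03)&(z<.044),"dark floor")
E
python3 meas.py w1 220 75 305 200
```

```text
z hist (array([   0,  759, 3041,    0,    0,    0,    0,    0,    0,   13,   82,
       3670,  719, 2283,    0,    0,    0,    0,    0,    0,    0]), array([-0.01 , -0.005,  0.   ,  0.005,  0.01 ,  0.015,  0.02 ,  0.025,
        0.03 ,  0.035,  0.04 ,  0.045,  0.05 ,  0.055,  0.06 ,  0.065,
        0.07 ,  0.075,  0.08 ,  0.085,  0.09 ,  0.095]))
cradle >30mm 6805 z 0.0494 rect c,size,ang [ 584.1 -144.8] [139.3  84. ] 0.14
[[514.4000244140625, -102.9000015258789], [514.5999755859375, -186.89999389648438], [653.9000244140625, -186.60000610351562], [653.7000122070312, -102.5999984741211]]
cheek level 3807 z 0.0485 rect c,size,ang [ 557.6 -144.8] [86.3 84. ] 0.1
[[514.4000244140625, -102.9000015258789], [514.5, -186.89999389648438], [600.9000244140625, -186.6999969482422], [600.7000122070312, -102.80000305175781]]
hood level 2901 z 0.0557 rect c,size,ang [ 628.  -144.7] [51.7 83.9] 0.06
[[602.0999755859375, -102.80000305175781], [602.2000122070312, -186.6999969482422], [653.9000244140625, -186.60000610351562], [653.7999877929688, -102.69999694824219]]
bright 1321 z 0.0484 rect c,size,ang [ 563.9 -145.1] [98.8 52.5] 0.0
[[514.5, -118.80000305175781], [514.5, -171.3000030517578], [613.2999877929688, -171.3000030517578], [613.2999877929688, -118.80000305175781]]
```

```bash
python3 - <<'E'
import cv2
i=cv2.imread("pics/w1.png"); cv2.imwrite("pics/w1z.png",cv2.resize(i[75:200,215:310],None,fx=4.6,fy=4.6,interpolation=cv2.INTER_CUBIC))
E
```

```text
(no output)
```

View pics/w1z.png

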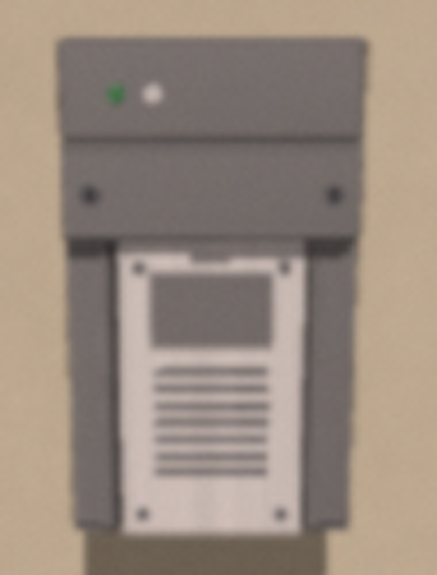

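```bash
python3 -m crank '[[0,0,0,29,-2,-40,0],[0,0,0,29,-2,-80,0],[0,0,0,29,-2,-120,0],[0,0,0,29,-2,-160,0],[0,0,0,29,-2,-190,0],[0,0,0,29,-2,-210,0],[0,0,0,29,-2,-215,0],[0,0,0,29,-2,-215,0]]'
```

```text
time_s: 3.7
tcp_pos: [0.5727, -0.1457, 0.0631]
eef_rot: [-0.0, 1.0, -0.001, -0.001]
contact_force: [0.6, 0.2, -0.8]
width: -0.001
```

```bash
python3 -m crank '[[0,0,0,0,0,-8,0],[0,0,0,0,0,-13,0],[0,0,0,0,0,-13,0],[0,0,0,0,0,-13,0]]'; python3 look.py w2;
```

```text
time_s: 4.1
tcp_pos: [0.5736, -0.1453, 0.051]
eef_rot: [0.0, 1.0, -0.0, 0.0]
contact_force: [0.1, -0.3, -0.0]
width: 0.001
[ 0.5736 -0.1453  0.051 ] [ 0.1 -0.3 -0. ] 4.1
```

View pics/w2.png

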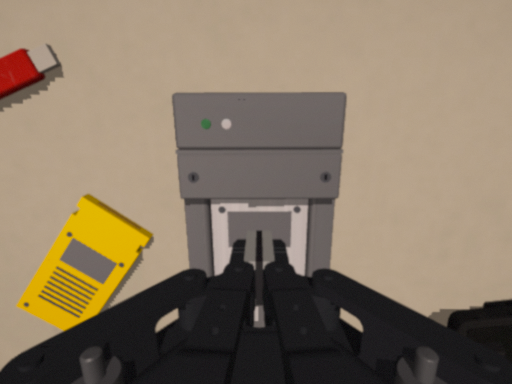

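The shut fingertips at about (258,240) are centred over the cartridge, clear of the hood at row 200. I'll creep down.

```bash
python3 -m crank '[[0,0,0,0,0,-1,0],[0,0,0,0,0,-2,0],[0,0,0,0,0,-3,0],[0,0,0,0,0,-3,0]]'; python3 -m crank '[[0,0,0,0,0,-0.5,0],[0,0,0,0,0,-0.5,0]]'
```

```text
time_s: 4.55
tcp_pos: [0.5735, -0.1452, 0.0478]
eef_rot: [0.0, 1.0, -0.0, 0.0]
contact_force: [-0.9, 0.9, 1.5]
width: -0.001
time_s: 4.75
tcp_pos: [0.5736, -0.1453, 0.0476]
eef_rot: [0.0, 1.0, -0.0, 0.0]
contact_force: [-1.8, -0.1, 4.0]
width: 0.0
```

```bash
python3 -m crank '[[0,0,0,0,0,-0.5,0],[0,0,0,0,0,-0.5,0]]'; python3 -m crank '[[0,0,0,0,0,-0.4,0],[0,0,0,0,0,-0.4,0]]'
```

```text
time_s: 4.95
tcp_pos: [0.5737, -0.1453, 0.0473]
eef_rot: [0.0, 1.0, -0.0, 0.0]
contact_force: [-2.3, 1.3, 6.4]
width: -0.002
time_s: 5.15
tcp_pos: [0.5738, -0.1454, 0.0472]
eef_rot: [0.0, 1.0, -0.0, 0.0]
contact_force: [-2.6, 0.7, 8.1]
width: 0.003
```

```bash
python3 -m crank '[[0,0,0,0,0,-1,0],[0,0,0,-1,0,-1.2,0],[0,0,0,-2,0,-1.2,0],[0,0,0,-3,0,-1.2,0],[0,0,0,-4,0,-1.2,0]]'
```

```text
time_s: 5.65
tcp_pos: [0.5722, -0.146, 0.0472]
eef_rot: [0.001, 1.0, -0.0, 0.003]
contact_force: [2.7, 1.2, 7.9]
width: -0.003
```

```bash
python3 -m crank '[[0,0,0,0,0,-0.8,0],[0,0,0,-1,0,-1.2,0],[0,0,0,-2,0,-1.2,0],[0,0,0,-3,0,-1.2,0]]'
```

```text
time_s: 6.05
tcp_pos: [0.5708, -0.1461, 0.0471]
eef_rot: [0.001, 1.0, -0.0, 0.005]
contact_force: [5.7, 1.5, 9.0]
width: -0.005
```

```bash
python3 -m crank '[[0,0,0,-1,0,-1,0],[0,0,0,-2,0,-1.5,0],[0,0,0,-3,0,-1.5,0],[0,0,0,-4,0,-1.5,0]]'; python3 look.py w3
```

```text
time_s: 6.45
tcp_pos: [0.5677, -0.1464, 0.0466]
eef_rot: [0.001, 1.0, -0.0, 0.006]
contact_force: [6.0, 2.2, 13.9]
width: -0.002
[ 0.5677 -0.1464  0.0466] [ 6.   2.2 13.9] 6.45
```

View pics/w3.png

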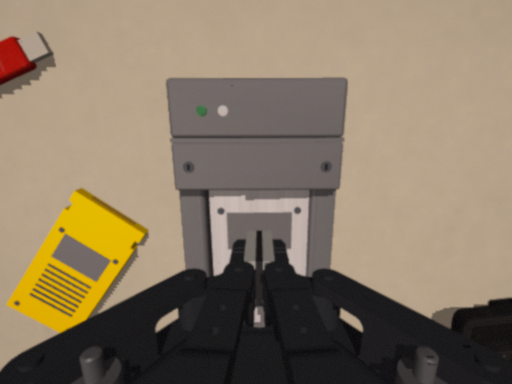

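```bash
python3 -m crank '[[0,0,0,-2,0.2,0,0],[0,0,0,-4,0.5,0,0],[0,0,0,-6,0.5,0,0],[0,0,0,-8,0.5,0,0]]'
```

```text
time_s: 6.9
tcp_pos: [0.5592, -0.1461, 0.0465]
eef_rot: [0.002, 1.0, -0.0, 0.005]
contact_force: [3.4, 1.7, 15.6]
width: 0.004
```

```bash
python3 -m crank '[[0,0,0,-2,0,0,0],[0,0,0,-4,0,0,0],[0,0,0,-6,0,0,0],[0,0,0,-6,0,0,0]]'
```

```text
time_s: 7.3
tcp_pos: [0.553, -0.1464, 0.0465]
eef_rot: [0.002, 1.0, -0.0, 0.005]
contact_force: [2.9, -0.1, 14.5]
width: -0.0
```

```bash
python3 -m crank '[[0,0,0,-2,0,0.5,0],[0,0,0,-5,0,0.5,0],[0,0,0,-8,0,0.5,0],[0,0,0,-8,0,0.5,0]]'; python3 look.py w4
```

```text
time_s: 7.7
tcp_pos: [0.5444, -0.1463, 0.0466]
eef_rot: [0.002, 1.0, -0.0, 0.004]
contact_force: [3.4, -0.2, 14.6]
width: 0.004
[ 0.5444 -0.1463  0.0466] [ 3.4 -0.2 14.6] 7.7
```

View pics/w4.png

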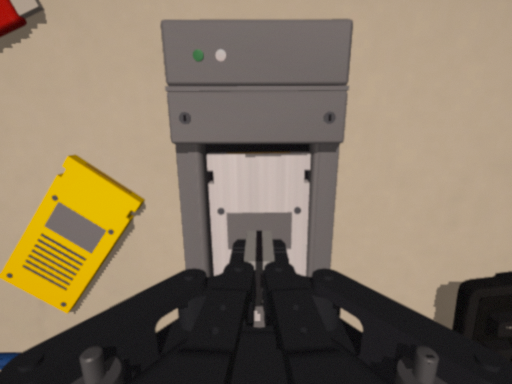

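```bash
python3 - <<'E'
import pickle
from h import *
c=pickle.load(open("pics/w4.pkl","rb"));P=c["P"]
for uv in [(258,153),(208,154),(310,153),(208,240),(309,240),(258,143)]: print(uv,np.round(onz(c,P,uv,.047),4))
E
```

```text
(258, 153) [ 0.5956 -0.1454  0.047 ]
(208, 154) [ 0.595  -0.1194  0.047 ]
(310, 153) [ 0.5955 -0.1724  0.047 ]
(208, 240) [ 0.5465 -0.1171  0.047 ]
(309, 240) [ 0.5464 -0.1743  0.047 ]
(258, 143) [ 0.6007 -0.1454  0.047 ]
```

```bash
python3 -m crank '[[0,0,0,-3,0,0.5,0],[0,0,0,-6,0,0.5,0],[0,0,0,-9,0,0.5,0],[0,0,0,-11,0,0.5,0],[0,0,0,-11,0,1,0],[0,0,0,-11,0,3,0],[0,0,0,-11,0,8,0],[0,0,0,-11,0,40,0],[0,0,0,-20,0,80,0.3],[0,0,0,-30,0,120,1]]'; python3 look.py w5 cartridge_center
```

```text
time_s: 8.75
tcp_pos: [0.5091, -0.1442, 0.1629]
eef_rot: [-0.001, 1.0, 0.0, -0.001]
contact_force: [0.3, -0.5, 0.3]
width: 0.331
[ 0.5091 -0.1442  0.1629] [ 0.3 -0.5  0.3] 8.75
cartridge_center 0.83 [139.7 162.4] [ 0.536  -0.0298  0.044 ] [ 0.5303 -0.0147  0.0092]
cartridge_center 0.59 [262.7 177.2] [ 0.5217 -0.1475  0.044 ] [ 0.5225 -0.1474  0.0479]
```

View pics/w5.png

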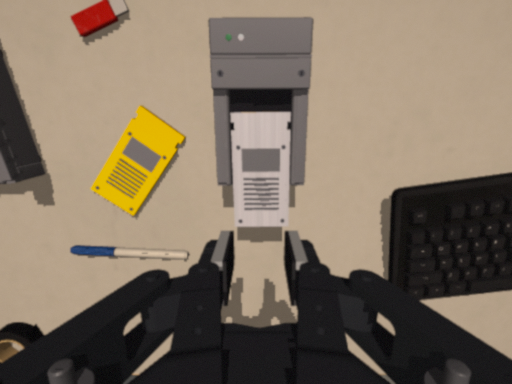

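```bash
python3 - <<'E'
import pickle
from h import *
c=pickle.load(open("pics/w5.pkl","rb"));P=c["P"]
for uv in [(234,113),(291,112),(237,226),(288,226),(218,185),(303,184)]: print(uv,np.round(onz(c,P,uv,.048),4), np.round(ondepth(c,P,uv),4))
E
python3 meas.py w5 212 85 305 232 | tail -4
```

```text
(234, 113) [ 0.5814 -0.1214  0.048 ] [ 0.5813 -0.1214  0.0488]
(291, 112) [ 0.5822 -0.1725  0.048 ] [ 0.5823 -0.173   0.0442]
(237, 226) [ 0.4722 -0.1217  0.048 ] [ 0.4528 -0.1176  0.0009]
(288, 226) [ 0.4722 -0.1732  0.048 ] [ 4.525e-01 -1.786e-01  1.000e-04]
(218, 185) [ 0.5148 -0.1042  0.048 ] [ 0.5033 -0.0971  0.0013]
(303, 184) [ 0.5158 -0.1863  0.048 ] [ 0.5155 -0.1866  0.0466]
bright 4372 z 0.0485 rect c,size,ang [ 527.5 -145.4] [109.3  53.6] 0.11
[[472.79998779296875, -118.69999694824219], [472.8999938964844, -172.3000030517578], [582.2999877929688, -172.10000610351562], [582.2000122070312, -118.5]]
dark floor 1385 z 0.0406 rect c,size,ang [ 592.8 -144.8] [19.  56.6] 0.31
[[583.2000122070312, -116.5999984741211], [583.5, -173.10000610351562], [602.5, -173.0], [602.0999755859375, -116.4000015258789]]
```

```bash
python3 -m crank '[[0,0,0,0,0,0,1],[0,0,0,0,0,0,1],[0,0,0,0,0,0,1],[0,0,0,0,0,0,1]]'
```

```text
time_s: 9.25
tcp_pos: [0.5096, -0.1444, 0.1612]
eef_rot: [-0.001, 1.0, -0.0, -0.001]
contact_force: [0.9, 0.1, -0.1]
width: 0.997
```

```bash
python3 -m crank '[[0,0,0,-13.5,-1,-30,1],[0,0,0,-13.5,-1,-65,1],[0,0,0,-13.5,-1,-85,1],[0,0,0,-13.5,-1,-90,1],[0,0,0,-13.5,-1,-90,1]]'; python3 look.py w6
```

```text
time_s: 9.75
tcp_pos: [0.4961, -0.1454, 0.0717]
eef_rot: [-0.001, 1.0, -0.0, -0.001]
contact_force: [-0.6, -0.1, 0.9]
width: 0.999
[ 0.4961 -0.1454  0.0717] [-0.6 -0.1  0.9] 9.75
```

View pics/w6.png

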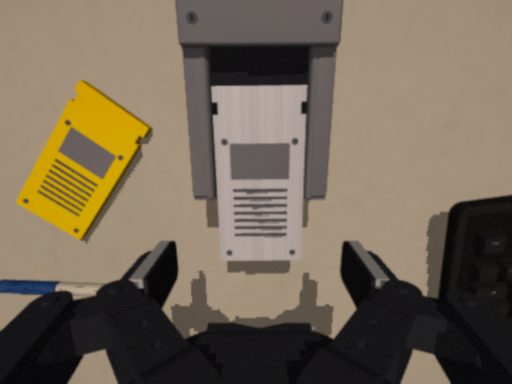

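The open fingers straddle the cartridge's overhanging front symmetrically (tips at columns 175 and 342, cartridge at 219–300). I'll descend and pinch.

```bash
python3 -m crank '[[0,0,0,0,0,-25,1],[0,0,0,0,0,-40,1],[0,0,0,0,0,-48,1],[0,0,0,0,0,-51,1],[0,0,0,0,0,-51,1]]'; python3 -m crank '[[0,0,0,0,0,0,0.5],[0,0,0,0,0,0,0.5],[0,0,0,0,0,0,0.4],[0,0,0,0,0,0,0.3],[0,0,0,0,0,0,0.3]]' 50; python3 look.py w7
```

```text
time_s: 10.3
tcp_pos: [0.4975, -0.146, 0.0226]
eef_rot: [0.0, 1.0, -0.0, 0.0]
contact_force: [-0.3, 0.4, -0.6]
width: 1.002
time_s: 10.8
tcp_pos: [0.4975, -0.1461, 0.0225]
eef_rot: [0.0, 1.0, -0.0, 0.001]
contact_force: [0.6, -0.5, 4.1]
width: 0.619
[ 0.4975 -0.1461  0.0225] [ 0.6 -0.5  4.1] 10.8
```

View pics/w7.png

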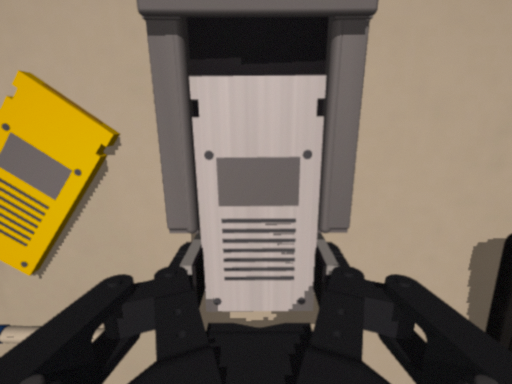

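```bash
python3 -m crank '[[0,0,0,0,0,0,0.3],[0,0,0,0,0,4,0.3],[0,0,0,0,0,10,0.3],[0,0,0,0,0,20,0.3],[0,0,0,0,0,35,0.3],[0,0,0,0,0,50,0.3],[0,0,0,0,0,60,0.3],[0,0,0,0,0,60,0.3]]' 80; python3 look.py w8
```

```text
time_s: 11.65
tcp_pos: [0.4981, -0.1463, 0.0838]
eef_rot: [0.001, 1.0, -0.0, 0.002]
contact_force: [0.1, -0.9, -1.0]
width: 0.609
[ 0.4981 -0.1463  0.0838] [ 0.1 -0.9 -1. ] 11.65
```

View pics/w8.png

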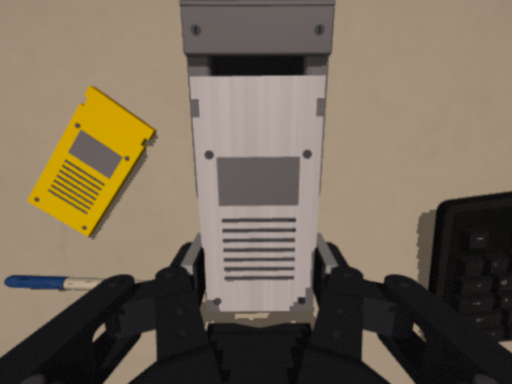

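```bash
python3 -c "
import pickle
from h import *
c=pickle.load(open('pics/w8.pkl','rb'));P=c['P']
for uv in [(210,85),(310,85),(258,110),(258,180),(212,290),(300,290)]: print(uv,np.round(ondepth(c,P,uv),4))
"
python3 -m crank '[[0,0,0,0,10,30,0.3],[0,0,0,0,30,60,0.3],[0,0,0,0,60,90,0.3],[0,0,0,0,90,115,0.3],[0,0,0,0,120,125,0.3],[0,0,0,0,145,125,0.3],[0,0,0,0,160,125,0.3],[0,0,0,0,160,125,0.3],[0,0,0,0,160,125,0.3]]'; python3 look.py w9 reader_home reader_edge reader_hood
```

```text
(210, 85) [ 0.5793 -0.1262  0.1089]
(310, 85) [ 0.5795 -0.1666  0.1074]
(258, 110) [ 0.5698 -0.1454  0.1098]
(258, 180) [ 0.5404 -0.1454  0.1089]
(212, 290) [ 0.4843 -0.1225  0.1082]
(300, 290) [ 0.4848 -0.1661  0.1091]
time_s: 12.6
tcp_pos: [0.4964, 0.0143, 0.206]
eef_rot: [0.0, 1.0, 0.0, -0.001]
contact_force: [0.0, -1.6, -0.9]
width: 0.607
[0.4964 0.0143 0.206 ] [ 0.  -1.6 -0.9] 12.6
reader_home 0.84 [140.1 113.9] [0.568  0.1404 0.044 ] [0.568  0.1417 0.0408]
reader_edge 0.63 [153.3 169.3] [0.5079 0.1345 0.04  ] [5.005e-01 1.498e-01 4.000e-04]
reader_hood 0.73 [129.   81.8] [0.5987 0.1452 0.05  ] [0.5982 0.1435 0.0539]
```

View pics/w9.png

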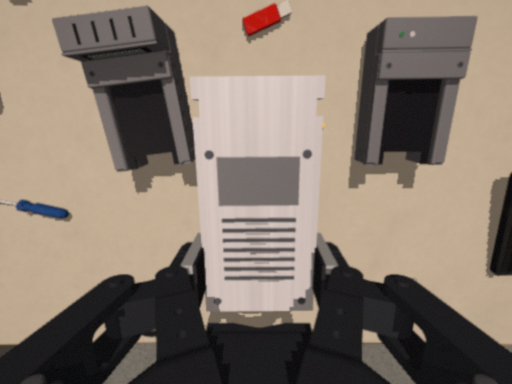

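```bash
python3 meas.py w9 50 0 197 185
python3 - <<'E'
import pickle
from h import *
c=pickle.load(open("pics/w9.pkl","rb"));P=c["P"]
i=c["image"]; cv2.imwrite("pics/w9z.png",cv2.resize(i[0:190,45:200],None,fx=3.1,fy=3.1,interpolation=cv2.INTER_CUBIC))
E
```

```text
z hist (array([   0, 2042, 9907,   53,  127,  151,  159,  168,  182,  860, 3545,
       2367,  586, 2051,  154,  194,  253,  856, 3161,    0,    0]), array([-0.01 , -0.005,  0.   ,  0.005,  0.01 ,  0.015,  0.02 ,  0.025,
        0.03 ,  0.035,  0.04 ,  0.045,  0.05 ,  0.055,  0.06 ,  0.065,
        0.07 ,  0.075,  0.08 ,  0.085,  0.09 ,  0.095]))
cradle >30mm 14258 z 0.0538 rect c,size,ang [586.1 100.9] [140.  165.4] 7.26
[[506.20001220703125, 174.10000610351562], [527.0999755859375, 10.0], [666.0, 27.700000762939453], [645.0999755859375, 191.8000030517578]]
cheek level 1303 z 0.0484 rect c,size,ang [550.8 171.5] [87.5 15.8] 6.77
[[506.3999938964844, 174.1999969482422], [508.20001220703125, 158.5], [595.2000122070312, 168.8000030517578], [593.2999877929688, 184.5]]
hood level 7181 z 0.0795 rect c,size,ang [616.4 100.5] [185.3  72.8] 80.74
[[565.5999755859375, 14.899999618530273], [637.4000244140625, 3.200000047683716], [667.2000122070312, 186.10000610351562], [595.4000244140625, 197.8000030517578]]
bright 144 z 0.231 rect c,size,ang [576.7  41.2] [2.8 8. ] 89.08
[[572.7000122070312, 39.900001525878906], [580.7000122070312, 39.79999923706055], [580.7999877929688, 42.599998474121094], [572.7999877929688, 42.70000076293945]]
dark floor 3970 z 0.0407 rect c,size,ang [555.7 138.7] [88.3 55.9] 6.83
[[508.6000061035156, 161.1999969482422], [515.2000122070312, 105.69999694824219], [602.9000244140625, 116.19999694824219], [596.2000122070312, 171.6999969482422]]
```

View pics/w9z.png

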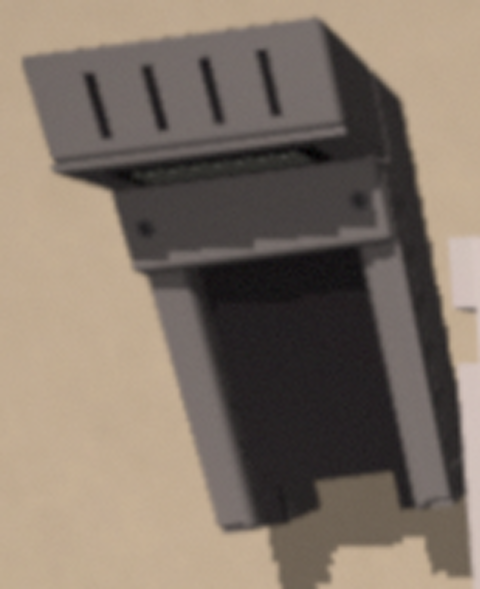

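```bash
python3 - <<'E'
import pickle
from h import *
c=pickle.load(open("pics/w9.pkl","rb"));P=c["P"]
vv,uu=np.mgrid[0:185,50:200]
pts=np.array([ondepth(c,P,(u,v)) for u,v in zip(uu.ravel(),vv.ravel())])*1000; z=pts[:,2]; g=c["image"][0:185,50:200].reshape(-1,3).max(1)
def lc(m):
    k,l,s,ce=cv2.connectedComponentsWithStats((m.reshape(uu.shape)*1).astype(np.uint8),connectivity=4)
    for b in np.argsort(-s[1:,4])[:3]+1: yield (l==b).ravel()
for n,m in [("cheeks",(z>46)&(z<51.5)),("floor",(z>38)&(z<43)&(g<70)),("rear",(z>77)&(z<84))]:
    for mm in lc(m):
        if mm.sum()<150: continue
        r=cv2.minAreaRect(pts[mm,:2].astype(np.float32)); print(n,mm.sum(),np.round(np.median(z[mm]),1),np.round(r[0],1),np.round(r[1],1),round(r[2],2),np.round(cv2.boxPoints(r),1).tolist())
# side fits in rotated frame
m=(z>40)&(z<90)
for a in np.radians([6.5,6.8,7.1]):
    R2=np.array([[np.cos(a),np.sin(a)],[-np.sin(a),np.cos(a)]]); q=pts[:,:2]@R2.T
    f=(z>46)&(z<51.5)
    print(np.degrees(a),"all y ext",np.percentile(q[m,1],[.2,99.8]),"cheek x",np.percentile(q[f,0],[.3,99]),"y",np.percentile(q[f,1],[.3,99.7]))
E
```

```text
cheeks 1154 48.5 [550.6 171.7] [87.1 15.1] 7.6 [[506.3999938964844, 173.5], [508.3999938964844, 158.5], [594.7999877929688, 170.0], [592.7999877929688, 185.0]]
cheeks 1128 48.6 [571.2 103.2] [109.7  14. ] 6.82 [[515.9000244140625, 103.5999984741211], [517.5999755859375, 89.69999694824219], [626.5, 102.80000305175781], [624.7999877929688, 116.5999984741211]]
floor 3928 40.7 [555.7 138.5] [88.4 56.3] 7.32 [[508.29998779296875, 160.8000030517578], [515.5, 105.0], [603.2000122070312, 116.30000305175781], [596.0, 172.10000610351562]]
rear 3869 80.8 [635.6 147.4] [30.2 84.6] 7.05 [[615.4000244140625, 187.5], [625.7999877929688, 103.5], [655.7000122070312, 107.19999694824219], [645.2999877929688, 191.1999969482422]]
6.5 all y ext [ 30.93340064 115.5891966 ] cheek x [524.29466475 648.34923251] y [ 30.95553758 115.42303271]
6.8 all y ext [ 28.0879973  112.34750868] cheek x [524.5403297  648.51265129] y [ 28.07576082 112.38737837]
7.1 all y ext [ 25.06841096 109.16914673] cheek x [524.71980474 648.65829076] y [ 25.03086363 109.41640598]
```

```bash
cat > hand.py <<'E'
import sys,pickle
from h import *
c=pickle.load(open(f"pics/{sys.argv[1]}.pkl","rb"));P=c["P"]
vv,uu=np.mgrid[60:318,180:336]
pts=np.array([ondepth(c,P,(u,v)) for u,v in zip(uu.ravel(),vv.ravel())])*1000
T=P@np.linalg.inv(np.array(c["hand_eye"])); 
loc=(np.c_[pts/1000,np.ones(len(pts))]@np.linalg.inv(T).T)[:,:3]*1000
img=c["image"][60:318,180:336].reshape(-1,3).astype(int)
m=(abs(loc[:,2]+24.5)<4)&(img.min(1)>110)&(np.ptp(img,axis=1)<70)
im=(m.reshape(uu.shape)*1).astype(np.uint8); im=cv2.morphologyEx(im,cv2.MORPH_OPEN,np.ones((3,3)))
k,l,s,_=cv2.connectedComponentsWithStats(im); mm=(l==1+np.argmax(s[1:,4])).ravel()
r=cv2.minAreaRect(loc[mm,:2].astype(np.float32)); print("tool frame",np.round(r[0],1),np.round(r[1],1),round(r[2],2))
A=np.c_[loc[mm,:2],np.ones(mm.sum())]; s=np.linalg.lstsq(A,loc[mm,2],rcond=None)[0]; print("tilt dz/dx,dz/dy",s)
w=pts[mm]; r=cv2.minAreaRect(w[:,:2].astype(np.float32)); print("world",np.round(r[0],1),np.round(r[1],1),round(r[2],2),np.round(cv2.boxPoints(r),1).tolist()); print("tcp",np.round(T[:3,3]*1000,1),"topz",np.median(w[:,2]))
E
python3 hand.py w8; python3 hand.py w9
```

```text
tool frame [29.4 -0.9] [ 54.5 110.8] 89.93
tilt dz/dx,dz/dy [ 2.32276288e-03  2.39670506e-05 -2.52277804e+01]
world [ 527.4 -145.4] [110.8  54.5] 0.06 [[471.8999938964844, -118.0999984741211], [472.0, -172.6999969482422], [582.7999877929688, -172.60000610351562], [582.7999877929688, -118.0]]
tcp [ 498.1 -146.3   83.8] topz 109.04417870742697
tool frame [29.5 -0.4] [ 55.7 110.7] 89.92
tilt dz/dx,dz/dy [ 2.39840301e-03  5.87894051e-05 -2.52336930e+01]
world [525.9  14.7] [110.7  55.7] 0.13 [[470.5, 42.400001525878906], [470.6000061035156, -13.300000190734863], [581.2999877929688, -13.0], [581.2000122070312, 42.599998474121094]]
tcp [496.4  14.3 206. ] topz 231.0697657177694
```

```bash
python3 -m crank '[[0,0,0.122,0,30,0,0.3],[0,0,0.122,0,65,-20,0.3],[0,0,0.122,0,95,-50,0.3],[0,0,0.122,0,112,-85,0.3],[0,0,0.122,-0.5,115,-105,0.3],[0,0,0.122,-0.5,115,-115,0.3],[0,0,0.122,-0.5,115,-115,0.3],[0,0,0.122,-0.5,115,-115,0.3]]'; python3 look.py w10 reader_hood reader_edge; python3 hand.py w10
```

```text
time_s: 13.6
tcp_pos: [0.4973, 0.1286, 0.0928]
eef_rot: [0.0, 0.998, 0.06, 0.001]
contact_force: [-0.3, 0.3, -1.0]
width: 0.61
[0.4973 0.1286 0.0928] [-0.3  0.3 -1. ] 13.6
reader_hood 0.57 [255.5  62.6] [0.5976 0.1434 0.05  ] [0.5993 0.1437 0.0402]
tool frame [29.3 -0.9] [ 54.4 111.1] 89.6
tilt dz/dx,dz/dy [ 2.29689529e-03  5.93296025e-04 -2.52282205e+01]
world [526.3 133. ] [111.1  54.4] 7.32 [[467.79998779296875, 153.0], [474.70001220703125, 99.0], [584.9000244140625, 113.0999984741211], [577.9000244140625, 167.10000610351562]]
tcp [497.3 128.6  92.8] topz 118.02689571148031
```

View pics/w10.png

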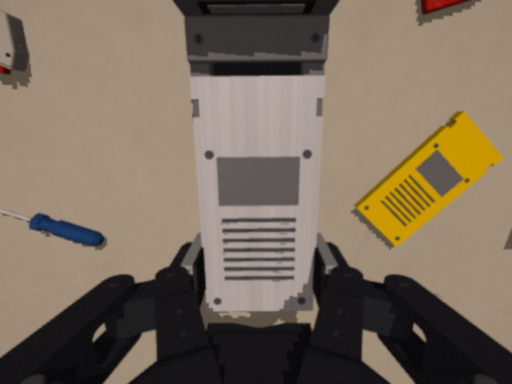

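```bash
python3 - <<'E'
import pickle
from h import *
c=pickle.load(open("pics/w10.pkl","rb"));P=c["P"]
i=c["image"]; cv2.imwrite("pics/w10z.png",cv2.resize(i[0:90,170:345],None,fx=4.5,fy=4.5,interpolation=cv2.INTER_CUBIC))
vv,uu=np.mgrid[0:80,170:345]
pts=np.array([ondepth(c,P,(u,v)) for u,v in zip(uu.ravel(),vv.ravel())])*1000; z=pts[:,2]
for lo,hi in [(52,60),(46,51)]:
    m=(z>lo)&(z<hi); print(np.median(z[m]))
    r=cv2.minAreaRect(pts[m,:2].astype(np.float32)); print(np.round(r[0],1),np.round(r[1],1),round(r[2],2),np.round(cv2.boxPoints(r),1).tolist())
    for row in range(20,75,8):
        s=m.reshape(uu.shape)[row]
        if s.sum()>5: a=pts.reshape(80,175,3)[row][s]; print(row,np.round(a[0],1),np.round(a[-1],1))
E
```

```text
55.82825156706754
[609.6 144.2] [25.2 84.6] 7.31 [[591.7000122070312, 184.60000610351562], [602.5, 100.69999694824219], [627.5, 103.9000015258789], [616.7999877929688, 187.8000030517578]]
20 [613.5 186.5  55.7] [623.4 104.   56.1]
28 [609.6 185.8  55.7] [619.8 103.6  54.8]
36 [605.4 184.8  56.3] [615.9 102.7  54.5]
44 [601.4 184.9  55.5] [611.8 102.4  54.1]
52 [597.3 184.1  55.8] [607.  102.1  56.9]
60 [592.9 183.   56.7] [603.1 101.5  55.1]
48.72296988575947
[594.2 141.9] [ 7.8 84.2] 7.42 [[584.9000244140625, 183.1999969482422], [595.7999877929688, 99.5999984741211], [603.5, 100.5999984741211], [592.7000122070312, 184.1999969482422]]
68 [589.8 183.8  48.2] [599.8 100.7  49.2]
```

View pics/w10z.png

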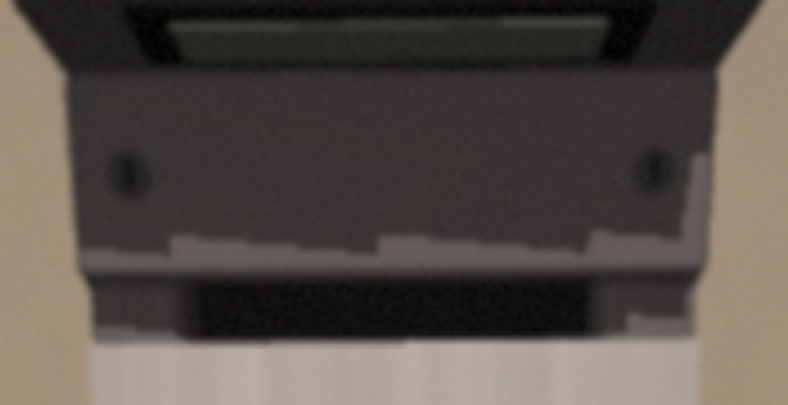

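```bash
python3 -m crank '[[0,0,0,-2,0.5,-15,0.3],[0,0,0,-2,0.5,-35,0.3],[0,0,0,-2,0.5,-50,0.3],[0,0,0,-2,0.5,-56,0.3],[0,0,0,-2,0.5,-56,0.3]]'; python3 look.py w11; python3 hand.py w11
```

```text
time_s: 14.25
tcp_pos: [0.4942, 0.1296, 0.0358]
eef_rot: [0.0, 0.998, 0.061, -0.0]
contact_force: [-0.1, -0.9, -1.1]
width: 0.61
[0.4942 0.1296 0.0358] [-0.1 -0.9 -1.1] 14.25
tool frame [29.5 -1. ] [ 54.7 110.9] 89.85
tilt dz/dx,dz/dy [ 2.21003539e-03  5.90875380e-04 -2.52222863e+01]
world [523.4 134.1] [110.9  54.7] 7.11 [[465.0, 154.39999389648438], [471.79998779296875, 100.0999984741211], [581.7999877929688, 113.9000015258789], [575.0999755859375, 168.10000610351562]]
tcp [494.2 129.6  35.8] topz 60.86793912935555
```

View pics/w11.png

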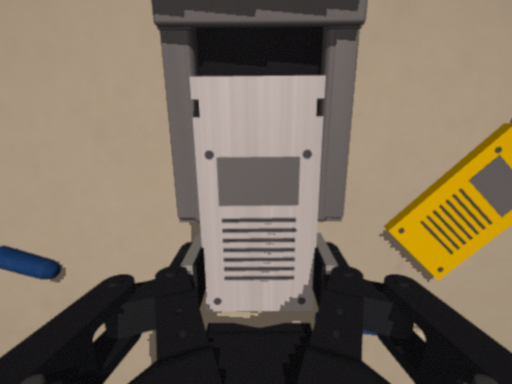

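The cartridge is centred over the reader channel: its centre is at column about 259.5 and the cradle's at about 259.5–260. I'll lower it.

```bash
python3 -m crank '[[0,0,0,0,0,-3,0.3],[0,0,0,0,0,-6,0.3],[0,0,0,0,0,-8,0.3],[0,0,0,0,0,-8,0.3]]'; python3 -m crank '[[0,0,0,0,0,-1.5,0.3],[0,0,0,0,0,-3,0.3],[0,0,0,0,0,-3,0.3]]'
```

```text
time_s: 14.7
tcp_pos: [0.4942, 0.1297, 0.0277]
eef_rot: [0.0, 0.998, 0.061, -0.0]
contact_force: [-0.1, -0.1, -0.5]
width: 0.609
time_s: 15.0
tcp_pos: [0.4942, 0.1297, 0.0246]
eef_rot: [-0.0, 0.998, 0.061, -0.0]
contact_force: [-0.6, -0.3, -0.4]
width: 0.611
```

```bash
python3 -m crank '[[0,0,0,0,0,-0.7,0.3],[0,0,0,0,0,-1.2,0.3],[0,0,0,0,0,-1.2,0.3]]'; python3 look.py w12; python3 hand.py w12
```

```text
time_s: 15.3
tcp_pos: [0.4944, 0.1298, 0.0236]
eef_rot: [0.0, 0.998, 0.061, -0.0]
contact_force: [-0.8, 0.7, -1.1]
width: 0.612
[0.4944 0.1298 0.0236] [-0.8  0.7 -1.1] 15.3
tool frame [29.3 -1.3] [ 54.9 111.2] 89.69
tilt dz/dx,dz/dy [ 1.45541295e-03  5.07947641e-04 -2.52263330e+01]
world [523.3 134.6] [111.2  54.9] 7.29 [[464.70001220703125, 154.6999969482422], [471.70001220703125, 100.30000305175781], [581.9000244140625, 114.4000015258789], [575.0, 168.89999389648438]]
tcp [494.4 129.8  23.6] topz 48.77950632180574
```

View pics/w12.png

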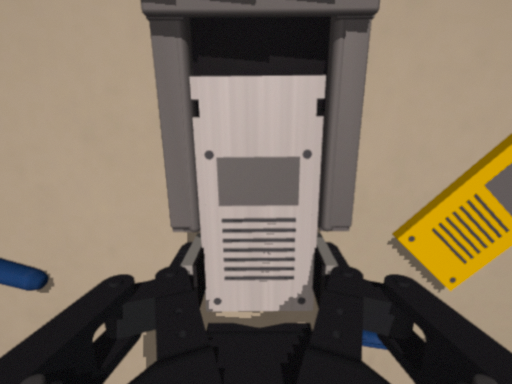

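```bash
python3 -m crank '[[0,0,0,0,0,-0.6,0.3],[0,0,0,0,0,-0.6,0.3],[0,0,0,0,0,-0.6,1],[0,0,0,0,0,-0.6,1],[0,0,0,0,0,-0.6,1],[0,0,0,0,0,-0.6,1],[0,0,0,0,0,-0.6,1]]' ; python3 -m crank '[[0,0,0,0,0,10,1],[0,0,0,0,0,40,1],[0,0,0,-20,-2,80,1],[0,0,0,-40,-5,100,0.5],[0,0,0,-45,-6,100,0],[0,0,0,-45,-6,100,0],[0,0,0,-45,-6,100,0]]' 40; python3 look.py w13
```

```text
time_s: 16.05
tcp_pos: [0.4944, 0.1298, 0.0231]
eef_rot: [0.0, 0.998, 0.061, 0.0]
contact_force: [0.8, 0.1, 0.3]
width: 1.0
time_s: 16.75
tcp_pos: [0.4492, 0.1237, 0.1224]
eef_rot: [0.0, 0.998, 0.061, -0.0]
contact_force: [0.2, 0.1, -0.1]
width: 0.336
[0.4492 0.1237 0.1224] [ 0.2  0.1 -0.1] 16.75
```

View pics/w13.png

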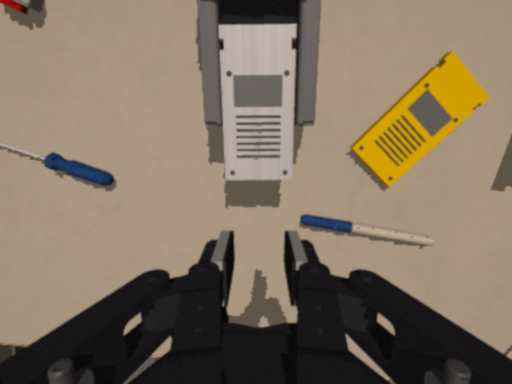

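```bash
python3 -m crank '[[0,0,0,-6,-0.7,0,0],[0,0,0,-6,-0.7,0,0],[0,0,0,-6,-0.7,-30,0],[0,0,0,-6,-0.7,-60,0],[0,0,0,-6,-0.7,-80,0],[0,0,0,-6,-0.7,-88,0],[0,0,0,-6,-0.7,-88,0]]'; python3 look.py w14
```

```text
time_s: 17.5
tcp_pos: [0.4422, 0.1229, 0.0337]
eef_rot: [0.0, 0.998, 0.061, -0.002]
contact_force: [0.2, 0.5, 0.3]
width: 0.001
[0.4422 0.1229 0.0337] [0.2 0.5 0.3] 17.5
```

View pics/w14.png

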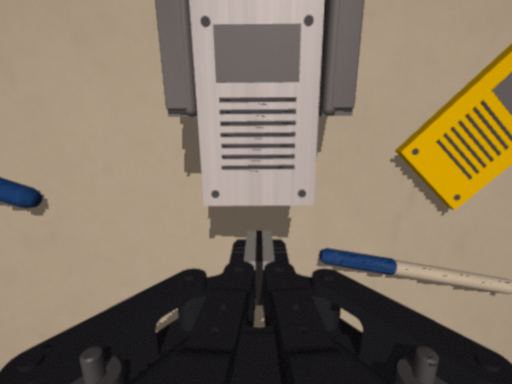

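```bash
python3 -m crank '[[0,0,0,5,0.6,0,0],[0,0,0,10,1.2,0,0],[0,0,0,15,1.9,0,0],[0,0,0,20,2.5,0,0],[0,0,0,25,3.1,0,0],[0,0,0,30,3.7,0,0],[0,0,0,35,4.3,0,0],[0,0,0,40,5,0,0],[0,0,0,40,5,0,0]]'; python3 look.py w15
```

```text
time_s: 18.45
tcp_pos: [0.4842, 0.1281, 0.0351]
eef_rot: [-0.0, 0.998, 0.061, 0.0]
contact_force: [0.3, -0.9, -0.0]
width: -0.002
[0.4842 0.1281 0.0351] [ 0.3 -0.9 -0. ] 18.45
```

View pics/w15.png

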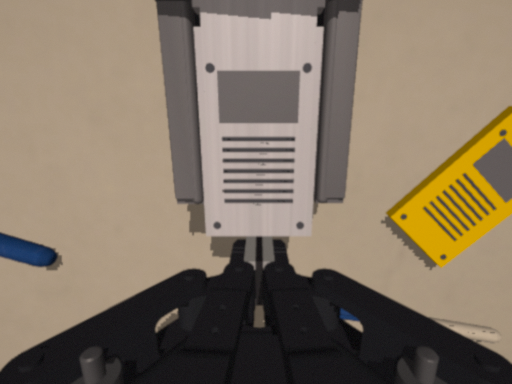

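```bash
python3 - <<'E'
import pickle
from h import *
c=pickle.load(open("pics/w15.pkl","rb"));P=c["P"]
for uv in [(208,235),(311,235),(188,201),(332,201),(258,16),(258,225),(240,40),(240,120)]: print(uv,np.round(onz(c,P,uv,.048)*1000,1),np.round(ondepth(c,P,uv)*1000,1))
E
```

```text
(208, 235) [491.6 156.   48. ] [491.8 155.9  48.4]
(311, 235) [498.1 103.3  48. ] [478.5  91.1   1. ]
(188, 201) [508.7 167.1  48. ] [507.8 167.8  45.2]
(332, 201) [517.4  96.2  48. ] [516.8  95.5  45.9]
(258, 16) [592.3 142.3  48. ] [592.3 142.3  48. ]
(258, 225) [500.2 131.1  48. ] [500.5 131.1  48.8]
(240, 40) [582.7 148.8  48. ] [582.5 148.7  48.8]
(240, 120) [550.4 145.5  48. ] [550.4 145.4  48.9]
```

```bash
python3 -m crank '[[0,0,0,2,0.25,0,0],[0,0,0,4,0.5,0,0],[0,0,0,6,0.75,0,0],[0,0,0,8,1,0,0],[0,0,0,10,1.25,0,0],[0,0,0,12,1.5,0,0],[0,0,0,13,1.6,0,0],[0,0,0,13,1.6,0,0]]'
```

```text
time_s: 19.3
tcp_pos: [0.4971, 0.1297, 0.0353]
eef_rot: [-0.0, 0.998, 0.061, 0.001]
contact_force: [-0.7, 0.5, -0.6]
width: -0.002
```

```bash
python3 -m crank '[[0,0,0,1,0.12,0,0],[0,0,0,2,0.25,0,0],[0,0,0,2,0.25,0,0]]';python3 -m crank '[[0,0,0,1,0.12,0,0],[0,0,0,1.5,0.2,0,0],[0,0,0,1.5,0.2,0,0]]'
```

```text
time_s: 19.6
tcp_pos: [0.4989, 0.13, 0.0353]
eef_rot: [-0.0, 0.998, 0.061, 0.0]
contact_force: [-0.5, 0.2, -0.1]
width: -0.002
time_s: 19.9
tcp_pos: [0.5, 0.1301, 0.0351]
eef_rot: [-0.0, 0.998, 0.061, 0.0]
contact_force: [0.1, -0.1, -0.1]
width: 0.004
```

```bash
python3 look.py w16
```

```text
[0.5    0.1301 0.0351] [ 0.1 -0.1 -0.1] 19.9
```

View pics/w16.png

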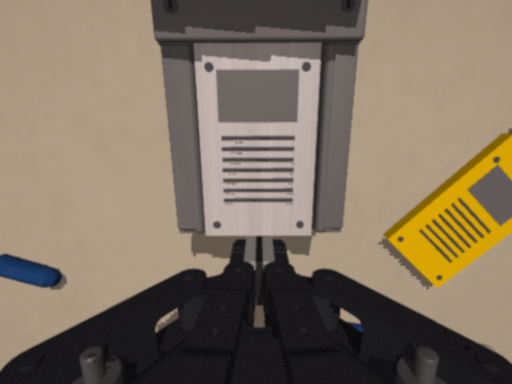

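```bash
python3 -m crank '[[0,0,0,1,0.12,0,0],[0,0,0,1,0.12,0,0]]';python3 -m crank '[[0,0,0,1,0.12,0,0],[0,0,0,1,0.12,0,0]]';python3 -m crank '[[0,0,0,1,0.12,0,0],[0,0,0,1,0.12,0,0]]'; python3 look.py w17
```

```text
time_s: 20.15
tcp_pos: [0.501, 0.1302, 0.035]
eef_rot: [-0.0, 0.998, 0.061, 0.0]
contact_force: [1.0, 0.4, 0.8]
width: -0.002
time_s: 20.35
tcp_pos: [0.5019, 0.1304, 0.035]
eef_rot: [0.0, 0.998, 0.061, -0.0]
contact_force: [-1.3, -0.2, -0.2]
width: 0.003
time_s: 20.55
tcp_pos: [0.5023, 0.1304, 0.0348]
eef_rot: [0.0, 0.998, 0.061, -0.001]
contact_force: [-2.1, -0.7, 1.5]
width: 0.0
[0.5023 0.1304 0.0348] [-2.1 -0.7  1.5] 20.55
```

View pics/w17.png

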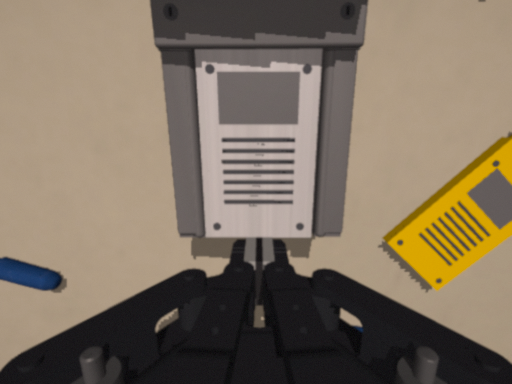

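```bash
for i in 1 2 3; do python3 -m crank '[[0,0,0,1,0.12,0,0],[0,0,0,1,0.12,0,0]]'; done
```

```text
time_s: 20.8
tcp_pos: [0.5026, 0.1303, 0.0346]
eef_rot: [0.0, 0.998, 0.061, -0.002]
contact_force: [-6.3, -1.6, 3.2]
width: -0.0
time_s: 21.0
tcp_pos: [0.5027, 0.1303, 0.0344]
eef_rot: [0.0, 0.998, 0.061, -0.002]
contact_force: [-8.1, -3.5, 5.4]
width: -0.005
time_s: 21.2
tcp_pos: [0.5029, 0.1303, 0.0342]
eef_rot: [0.0, 0.998, 0.061, -0.003]
contact_force: [-9.9, -2.4, 7.6]
width: 0.0
```

```bash
python3 -m crank '[[0,0,0,-3,-0.4,0,0],[0,0,0,-7,-0.9,0,0],[0,0,0,-20,-2.5,0,0],[0,0,0,-30,-3.7,20,0],[0,0,0,-30,-3.7,70,0],[0,0,0,-10,-1.2,100,0],[0,0,0,0,0,100,0],[0,0,0,0,0,100,0]]'; python3 look.py w18 cartridge_center
```

```text
time_s: 22.0
tcp_pos: [0.5081, 0.131, 0.1364]
eef_rot: [-0.0, 0.998, 0.061, 0.002]
contact_force: [0.1, -0.2, -1.6]
width: 0.0
[0.5081 0.131  0.1364] [ 0.1 -0.2 -1.6] 22.0
cartridge_center 0.9 [259.7 133.7] [0.5639 0.1376 0.044 ] [0.5641 0.1377 0.0484]
cartridge_center 0.62 [395.8 181.4] [0.5376 0.0143 0.044 ] [ 0.532  -0.0043  0.009 ]
```

View pics/w18.png

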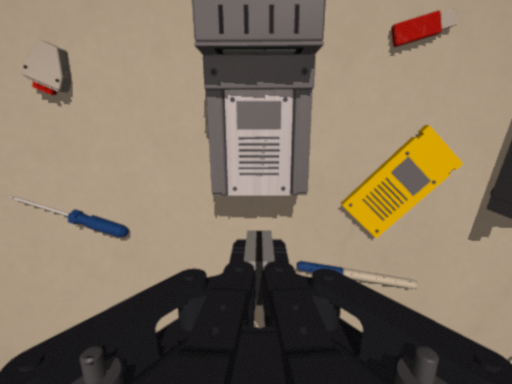

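```bash
python3 - <<'E'
import pickle
from h import *
c=pickle.load(open("pics/w18.pkl","rb"));P=c["P"]
cv2.imwrite("pics/w18z.png",cv2.resize(c["image"][70:240,190:330],None,fx=3.5,fy=3.5,interpolation=cv2.INTER_CUBIC))
E
python3 meas.py w18 190 60 330 232
```

```text
z hist (array([    0,  1686,  8369,     0,     0,     0,     0,     0,     0,
          21,   202, 10143,   676,  2818,     0,     0,     0,     0,
           0,     0,     0]), array([-0.01 , -0.005,  0.   ,  0.005,  0.01 ,  0.015,  0.02 ,  0.025,
        0.03 ,  0.035,  0.04 ,  0.045,  0.05 ,  0.055,  0.06 ,  0.065,
        0.07 ,  0.075,  0.08 ,  0.085,  0.09 ,  0.095]))
cradle >30mm 13927 z 0.0488 rect c,size,ang [564.6 138.6] [106.5  84.3] 6.99
[[506.6000061035156, 174.0], [516.9000244140625, 90.30000305175781], [622.5, 103.19999694824219], [612.2999877929688, 186.89999389648438]]
cheek level 8638 z 0.0486 rect c,size,ang [554. 145.] [86.8 68.8] 7.32
[[506.6000061035156, 173.60000610351562], [515.4000244140625, 105.30000305175781], [601.5, 116.4000015258789], [592.7000122070312, 184.60000610351562]]
hood level 3274 z 0.0558 rect c,size,ang [596.7 142.5] [41.7 84.2] 6.96
[[570.7999877929688, 181.6999969482422], [581.0, 98.0999984741211], [622.5, 103.19999694824219], [612.2999877929688, 186.8000030517578]]
bright 3429 z 0.0485 rect c,size,ang [553.  137.2] [81.6 52.7] 7.17
[[509.29998779296875, 158.3000030517578], [515.9000244140625, 106.0], [596.7999877929688, 116.0999984741211], [590.2000122070312, 168.5]]
dark floor 1 z 0.0412 rect c,size,ang [602.1 115.1] [0. 0.] 0.0
[[602.0999755859375, 115.0999984741211], [602.0999755859375, 115.0999984741211], [602.0999755859375, 115.0999984741211], [602.0999755859375, 115.0999984741211]]
```

View pics/w18z.png

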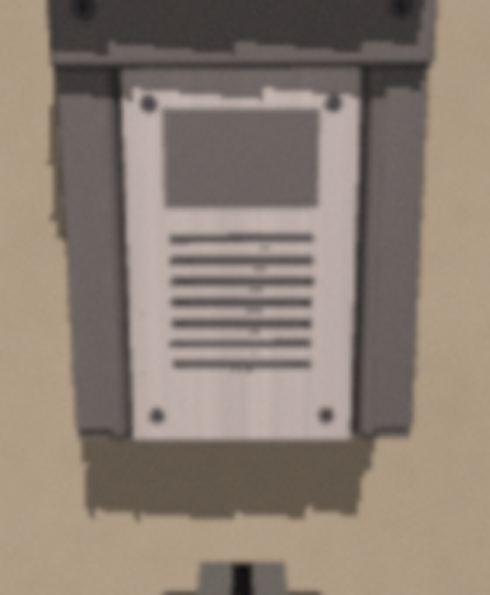

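The rear end is flush with the cradle front to within about 1 mm, and the resistance rose at about 15 N/mm, which matches the contact strip. The robot is clear of everything, so I'm handing in.

```bash
python3 -c "
from h import *
for t in ['marker_mid','usb_stick_mid','screwdriver_mid','connector_mid']:
    c=bot.camera('top');r=bot.place_of(t,'top'); print(t,[(round(a['confidence'],2),np.round(a['position'],1)) for a in r[:2]])
cv2.imwrite('pics/topend.png',c['image'])
print(bot.state()['time_s'],bot.hand_in())"
```

```text
marker_mid [(0.61, array([282.5, 246.9]))]
usb_stick_mid [(0.71, array([282.5, 151. ]))]
screwdriver_mid [(0.4, array([151.9, 233. ]))]
connector_mid [(0.73, array([147.3, 171. ])), (0.28, array([348.5, 179.6]))]
the job is handed in; nothing more can be done
22.5 None
```

View pics/topend.png

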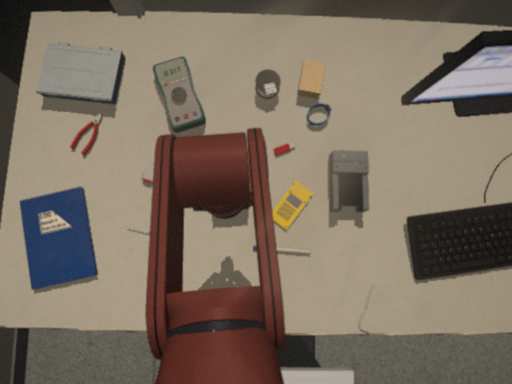

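The aluminium cartridge is out of the charger and loaded in the reader, and I handed the job in at 22.5 s. The hand-in gave no verdict.

**What I did**
- I pressed on the cartridge from above with at most about 16 N and edged it out about 42 mm.
- I pinched its overhanging sides and carried it across to the reader, which is turned about 7°.
- I laid it in the reader's channel and pushed it in under the hood. The push force rose to about 10 N over the last half millimetre, with the stiffness expected of the contact strip. I then backed off and raised the arm clear.

**Last checks**
- **Along the channel:** the wrist picture after I let go puts the cartridge about +0.8 mm from home. Estimates differed by about 1–1.5 mm: by eye it looked about 1 mm proud of the front edge, and its distance from the hood looked about 1.4 mm longer than in the charger. Either way it is inside the 2.5 mm limit.
- **Across and height:** it is centred in the channel and its top is level with the cheeks.
- **Click:** I never saw a clear click peak on the way in. I judged it home from the position and from reaching the contact strip.
- **Bystanders:** the marker and memory stick look unmoved in the final top picture. The arm hid most of the screwdriver and the connector there, but the robot never went near either.

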